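Clamp a stamped medal blank with packing plates

ROBOT

A 6-joint arm with a two-finger parallel gripper is mounted at the origin on the work surface. World frame = base frame: x ahead of the robot, y to its left, z up, the work surface at z = 0. Lengths are in mm, angles in rad, forces in N, time in s.
With the tool pointing down it reaches from about 250 to 725 mm from the base axis. Payload 4 kg.
Tool frame: the origin (TCP) lies at the very end of the fingers, on their centre line; the grasp point (between the pads) lies 19 mm behind it; z points along the fingers, y is the line along which they close (so a half turn about z gives the same grasp; the last joint's range is limited). The gripper opens to 85 mm and grips with 20 to 120 N. Pads are 22 mm wide; open, the fingers measure 114 mm over their backs; the gripper's body (76 mm by 85 mm) begins 54 mm behind the grasp point. The pads swing forward as they close: fully open they stand 13 mm farther back than shut.
Start: joints at [1.192, 0.241, 0.005, 1.335, 0, 1.571], TCP at [184.901, 464.555, 231.306] pointing down, gripper open.
Joint ranges: [-2.72, 2.72], [-1.05, 1.87], [-1.09, 1.28], [-1.99, 2.15], [-1.42, 1.44], [-3.14, 3.14]. Speed limits (rad/s): [2.79, 2.79, 3.14, 3.14, 3.14, 3.14].

INTERFACE

Orientations are given as a 3x3 rotation matrix whose columns are the frame's x, y, z axes.
In Python, from rig import arm gives the robot as it stands. The module is installed in compiled form; this text tells all that it offers.
- The arm moves only by the shell command python3 -m creep 'ROWS' [FORCE]. ROWS is JSON, a list of rows, each a list of 3 entries, a list of its own where there are three numbers: the closure, from -1 (fully open) to 1 (shut), then the shift along the tool's x, y, z normalised to -1 to 1, where 1 is 30 mm, then the turn about the tool's z normalised to -1 to 1, where 1 is 0.12 rad. In form: [[fingers, [x, y, z], roll], ...]. A call has 1 to 8 rows; each row shifts and turns the commanded pose from where the row before left it, along the tool's axes as they then stand; what a row does not reach is not made up. A row lasts 1/10 s, in which the tool goes at most 50 mm and 8.59 degrees, less where a joint would pass 70% of its speed; a pose out of reach is approached as far as the arm can. A call with a number of a shift or a turn outside -1 to 1 is refused whole. A call with a gripper value outside its range is refused whole. The fingers move at their own pace and stop on an object; FORCE is the grip in N (left out, the last holds). Time passes only in rows, so rows that do not move let the fingers close. It gives the time, the measured TCP pose, the force, the opening and the grip force at its end, in the units of the state.
- arm.state(): the state, without advancing time (a new reading comes with each control period).
- arm.capture(name): name is "side" or "top"; returns the picture (384x512x3 uint8, red, green, blue); there is no depth.
- arm.calibration(name): a dict with "K" (3x3 intrinsics, pixels), "rvec" (rotation vector, rad) and "tvec" (3), from world to camera coordinates, as OpenCV has them. Camera axes: x right, y down, z forward; pixel columns grow to the right and rows downward; lengths in mm; the calibration is good to about 2 mm. A picture is of the moment at which its call begins. calibration takes no time and is no camera call.
- arm.finish_job(): hands the job in; it is judged then, once.
Trained networks look in the newest picture that a camera, given by its name, has taken for a name from the list of things; names that differ only in an ending like _2 or _b are one class to them, and where a whole thing is asked for, a point or a joint stands for the part that bears it (a point fixed in the world has none). Each returns a list of dicts, best first, with "confidence" (0 to 1); they miss things now and then, are a little off and sometimes report something else, mostly with a low value. They report only what shows in the picture. A call takes as long as a camera call. They do not tell look-alikes from the thing itself.
- arm.masks_of(name, camera): "pixels" (384x512 bool, what is visible of it) and "bbox" ([left, top, right, bottom] in pixels, round what is visible of it).
The state is a dict: "time_s": time; "q": joint angles; "qd": joint speeds; "joint_efforts": joint torques, N m; "tcp_pos": TCP position; "tcp_rot": TCP orientation; "force": force on the tool from outside, world axes, zero at the start; "moment": the same for the moment, N m; "width": finger opening in mm; "grip_force": force on a finger pad.
Only numpy, scipy, OpenCV 4.12 (cv2) and the standard library are available. Lean on these libraries where they do the work, as an engineer would, in place of code of your own. Each camera call takes 0.05 s, during which the arm holds its last target. There are 200 camera calls.

TASK

Lift the brass medal blank out of the open die and lay it flat and centred on the round anvil of the green holding jig. Lay blue packing plates flat and centred on top of it, one at a time and no more than needed, until the hinged clamp arm, swung down, bears on the packing instead of dropping to its own stop. Finish while still holding the clamp arm's red bar, pressing it firmly down so that the stack stays clamped; leave the other tools where they lie.

Things in the scene. Friction and masses are not known exactly. Their poses are not given: they have to be found in the camera images.
- medal: brass medal blank, a disc 44 mm across and 18 mm thick (0.12 kg) with a flat top; its lowest 6 mm tapers to a 34 mm foot. Origin at the centre of its underside, z up. It starts in the die, its top 10 mm above the die's top face
- die: dark steel die block 100 x 100 x 30 mm, fixed, with an open round cavity 47 mm across and 8 mm deep in the middle of its top. Origin at the centre of its underside
- jig: green holding jig, fixed: base 215 x 116 x 20 mm. Origin on the bench below the anvil's centre; x points from the anvil to the hinge of the clamp arm, z up. The base reaches from x = -85 to +130 mm; two hinge posts, 86 mm high, stand at x = 100 mm, y = +-52 mm
- anvil_top (a point): centre of the flat top of the jig's steel anvil (fixed, 56 mm across). Its height is set differently each time, 29 to 46 mm above the bench
- clamp_hinge (a point): middle of the clamp arm's hinge axis (along the jig's y), 100 mm from the anvil's centre along the jig's x and 74 mm above the bench
- clamp_arm (a joint): angle of the clamp arm: 0 is level over the anvil, against its own stop (underside of its foot then 66 mm above the bench); grows as it swings up and back, 1.57 upright, 1.9 the most. A frame of two aluminium rails, 90 mm wide, 72 mm clear between them, 0.3 kg. Hinge friction (0.14 N m) keeps it standing upright; near level it sinks by its weight, which is too little to clamp
- clamp_foot (a point): axis of the black round crossbar (16 mm in diameter, along the jig's y) that presses on the stack; 100 mm from the hinge, so straight above the anvil's centre when the arm is level; its underside is 8 mm lower
- clamp_bar (a point): middle of the red handle bar at the arm's free end, 14 mm in diameter, along the jig's y, 72 mm of it clear between the rails; 165 mm from the hinge. It can turn between the fingers as the arm swings
- pad: fixed cork pad 270 x 70 x 3 mm on which the packing plates lie in a row. Origin at the centre of its underside
- plate0: blue packing plate 44 (x) x 36 (y) x 12 mm (z), 0.05 kg, one of three alike; starts flat on the cork pad. Origin at the centre of its underside. One or two plates are needed, depending on the anvil's height
- plate1: blue packing plate 44 (x) x 36 (y) x 12 mm (z), 0.05 kg, one of three alike; starts flat on the cork pad. Origin at the centre of its underside. One or two plates are needed, depending on the anvil's height
- plate2: blue packing plate 44 (x) x 36 (y) x 12 mm (z), 0.05 kg, one of three alike; starts flat on the cork pad. Origin at the centre of its underside. One or two plates are needed, depending on the anvil's height
- pliers: pliers with orange handles, about 135 mm; leave alone. Origin near the joint
- loupe: black loupe, 36 mm across, 35 mm high; leave alone. Origin under its centre
- ring_stand: white ring cone with a ring, 52 mm across, 72 mm high; leave alone. Origin under its centre
- hammer: hammer lying on the bench; leave alone
- jar: small jar, 48 mm across, 55 mm high; leave alone. Origin under its centre
- doming_block: steel doming block, 42 mm cube; leave alone. Origin under its centre
- file: file with a wooden handle, 160 mm; leave alone. Origin where blade meets handle
Mind the look-alikes: they are no part of the job. What is shaped like the plate1 but pink or turquoise is not meant.

How it is judged:
By the outcome, as a careful person would: the job done as asked, in the order asked, and still so for the second after the job is handed in, while the arm keeps its last pose, push and grip.
It also fails if it takes over 72 s, if anything falls off the work surface, if the arm or the gripper's body presses on something with over 40 N, if the wrist force passes 120 N, or if a joint passes its speed limit or range.

## Working session

There is one attempt and no reset: what is moved stays moved. The work goes in short steps, Python scripts to look and compute and a shell command to move; the robot and the scene stay as the last step left them, time stands still between calls to the robot, and variables do not carry over. Pictures are saved under pics/ and viewed, at most 10 in all, crops included, and the job is handed in when it is done.

```bash
mkdir -p pics; ls; cat > h.py <<'E'
import numpy as np, cv2
from rig import arm
def cal(c):
    k=arm.calibration(c); K=np.array(k["K"],float); R=cv2.Rodrigues(np.array(k["rvec"],float))[0]; t=np.array(k["tvec"],float).ravel()
    return K,R,t
def onplane(c,uv,z):
    K,R,t=cal(c); d=R.T@np.linalg.solve(K,np.array([uv[0],uv[1],1.])); o=-R.T@t
    return o+d*(z-o[2])/d[2]
def proj(c,p):
    K,R,t=cal(c); q=K@(R@np.array(p,float)+t); return q[:2]/q[2]
def save(c,name):
    im=arm.capture(c); cv2.imwrite("pics/"+name,im[:,:,::-1]); return im
E
python3 - <<'E'
from h import *
a=save("top","top0.png"); b=save("side","side0.png")
cv2.imwrite("pics/both.png",cv2.resize(np.vstack([a,b])[:,:,::-1],(400,600)) )
for n in ["medal","die","jig","clamp_arm","clamp_bar","pad","plate0"]:
  for c in ["top","side"]:
    for m in arm.masks_of(n,c)[:6]:
        p=m["pixels"]; ys,xs=np.nonzero(p); print(n,c,round(m["confidence"],2),m["bbox"],xs.mean().round(1),ys.mean().round(1),len(xs))
for c in["top","side"]:
    K,R,t=cal(c); print(c,(-R.T@t).round(),R[2].round(2))
s=arm.state();print(s["time_s"],s["tcp_rot"],s["width"])
E
```

```text
pics
medal top 0.62 [381.5, 190.1, 400.0, 203.4] 390.9 195.5 200
medal top 0.3 [211.0, 205.3, 232.2, 219.1] 222.0 211.0 305
medal side 0.85 [296.8, 310.6, 318.6, 335.5] 306.9 321.4 469
medal side 0.5 [181.7, 170.7, 190.3, 179.2] 184.2 174.8 65
die top 0.78 [365.0, 178.8, 414.9, 218.1] 388.5 196.5 1094
die top 0.58 [103.9, 148.1, 168.1, 220.7] 134.4 181.6 993
die side 0.85 [272.2, 295.9, 345.9, 363.0] 306.8 329.7 2632
die side 0.75 [227.6, 136.3, 280.0, 168.8] 253.7 150.2 450
die side 0.41 [361.5, 289.3, 377.2, 310.4] 371.4 300.1 301
jig top 0.81 [201.4, 146.0, 247.8, 242.1] 222.5 195.1 3141
jig side 0.67 [211.8, 116.4, 294.9, 213.5] 262.0 178.5 2479
jig side 0.16 [270.6, 112.0, 296.7, 177.6] 284.4 143.9 688
clamp_arm top 0.95 [196.8, 142.8, 237.3, 179.1] 218.7 155.7 635
clamp_arm side 0.91 [273.0, 114.0, 297.2, 176.4] 284.8 143.3 647
clamp_bar top 0.83 [197.1, 144.6, 240.3, 180.9] 219.6 155.4 546
clamp_bar side 0.77 [272.0, 110.2, 296.3, 177.9] 284.7 144.1 674
pad top 0.65 [298.5, 165.5, 330.6, 255.0] 312.7 208.4 1443
pad top 0.63 [369.8, 139.6, 380.7, 155.5] 374.8 146.2 129
pad side
[... 352 characters left out ...]
181
plate0 top 0.52 [344.7, 237.4, 362.6, 254.7] 356.0 246.2 201
plate0 side 0.67 [254.2, 245.0, 275.0, 261.5] 262.5 253.3 243
plate0 side 0.62 [223.8, 248.8, 241.7, 262.0] 231.4 253.3 241
plate0 side 0.61 [215.7, 288.3, 239.6, 313.1] 226.2 301.9 322
plate0 side 0.6 [225.7, 222.3, 242.1, 234.2] 232.6 227.4 175
plate0 side 0.53 [290.3, 244.1, 313.7, 262.1] 300.7 251.4 243
plate0 side 0.48 [265.5, 219.5, 285.8, 232.5] 273.3 224.7 197
top [ 397.   39. 1107.] [ 0.16  0.02 -0.99]
side [ 388. -739.  622.] [ 0.16  0.81 -0.56]
0.8 [[-9.29093600e-01  3.69844671e-01  2.84375099e-05]
 [ 3.69844672e-01  9.29093601e-01  8.39701675e-06]
 [-2.33155166e-05  1.83190760e-05 -1.00000000e+00]] 85.60041372054725
```

View pics/top0.png

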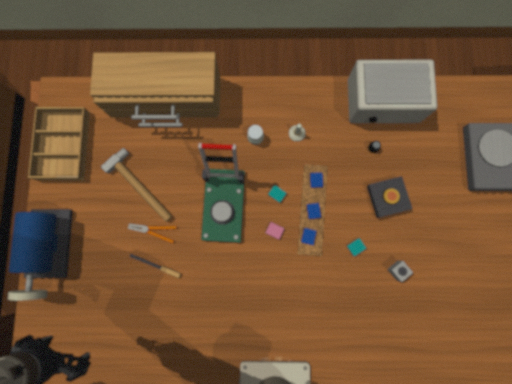

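View pics/side0.png

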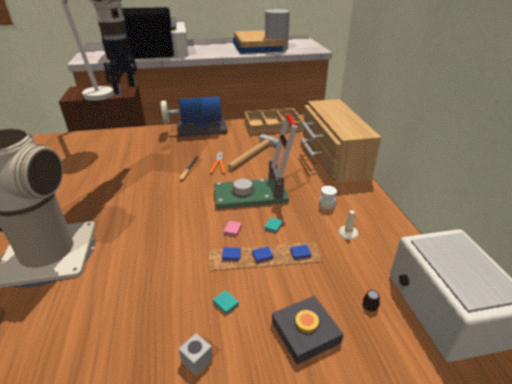

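The top picture shows the following:
- The medal is in the die at (391,196). The round brass/orange disc is the only one of its kind.
- The jig is at (222,195), with its anvil at (222,211) and the red bar at (217,147).
- Three blue plates lie on the cork at (317,180), (314,211) and (309,237).
- The look-alikes are pink at (275,231) and turquoise at (277,194) and (357,247). They are not blue and not on the cork, so I leave them alone.

Next I take the metric fits and one crop to confirm.

```bash
cat > fit.py <<'E'
from h import *
from scipy.optimize import minimize
S=4
def pr(c,P):
    k=arm.calibration(c); return cv2.projectPoints(np.array(P,float),np.array(k["rvec"],float),np.array(k["tvec"],float),np.array(k["K"],float),None)[0].reshape(-1,2)
def sil(c,P):
    m=np.zeros((384*S,512*S),np.uint8); h=cv2.convexHull((((pr(c,P)+.5)*S-.5)*16).astype(np.int32))
    cv2.fillConvexPoly(m,h,1,shift=4); return m
def up(x): return cv2.resize(x.astype(np.float32),None,fx=S,fy=S,interpolation=cv2.INTER_CUBIC)
def fit(pts,x0,masks,step):
    # pts(x)->3D points ; masks {cam: upscaled bool}
    f=lambda x:sum(np.count_nonzero(sil(c,pts(x))!=m) for c,m in masks.items())
    best=None
    sim=np.vstack([x0]+[np.array(x0)+np.eye(len(x0))[i]*step[i] for i in range(len(x0))])
    for _ in range(2):
        r=minimize(f,sim[0],method="Nelder-Mead",options=dict(initial_simplex=sim,xatol=.05,fatol=1,maxiter=200))
        sim=sim-sim[0]+r.x
    return r.x,r.fun,[int(m.sum()) for m in masks.values()]
def box(x,y,a,z0,z1,dx,dy):
    c,s=np.cos(a),np.sin(a)
    return [(x+c*u-s*v,y+s*u+c*v,z) for u in(-dx/2,dx/2) for v in(-dy/2,dy/2) for z in(z0,z1)]
def disc(x,y,z,d,n=40):
    t=np.linspace(0,2*np.pi,n); return np.c_[x+d/2*np.cos(t),y+d/2*np.sin(t),0*t+z]
def near(m,c,uv,r):
    n,l,st,ce=cv2.connectedComponentsWithStats(m.astype(np.uint8)); d=np.hypot(*(ce[1:]-np.array(uv)*S).T)+1e3*(st[1:,4]<200)
    return l==1+int(np.argmin(d))
E
python3 - <<'E'
from fit import *
T=arm.capture("top");Sd=arm.capture("side")
I={"top":T,"side":Sd}
U={c:up(i) for c,i in I.items()}
blue={c:(u[...,2]-u[...,0]>50)&(u[...,2]-u[...,1]>50) for c,u in U.items()}
for ut,us in [((317,180),(300,251)),((314,211),(262,253)),((309,237),(231,253))]:
    x0=onplane("top",ut,15)
    M={"top":near(blue["top"],"top",ut,0),"side":near(blue["side"],"side",us,0)}
    for cams in (["top","side"],["top"],["side"]):
        r=min((fit(lambda x:box(x[0],x[1],x[2],3,15,44,36),[x0[0],x0[1],a],{c:M[c] for c in cams},[5,5,.2]) for a in(-.9,-.3,.3,.9)),key=lambda r:r[1])
        print("plate",ut,cams,r[0].round(2),r[1:])
for n,c,uv,z in [("medal","top",(391,196),40),("medal","side",(307,321),40),("anvil","top",(222,211),38),("anvil","side",(243,186),38)]:
    print(n,c,onplane(c,uv,z).round(1), I[c][uv[1],uv[0]])
a=cv2.resize(T[120:280,190:430],None,fx=2.5,fy=2.5,interpolation=cv2.INTER_CUBIC)[:, :600]
b=cv2.resize(Sd[105:225,200:320],(400,400),interpolation=cv2.INTER_CUBIC)
o=np.zeros((400,800,3),np.uint8); a=cv2.resize(T[120:220,190:250],(240,400),interpolation=cv2.INTER_CUBIC); o[:,:240]=a;o[:,240:640]=b
o[:160,640:]=cv2.resize(T[176:216,370:410],(160,160),interpolation=cv2.INTER_CUBIC)
o[165:325,640:740]=cv2.resize(T[164:254,288:344],(100,160))
cv2.imwrite("pics/crop1.png",o[:,:,::-1])
E
```

```text
plate (317, 180) ['top', 'side'] [ 6.1165e+02 -1.2547e+02 -2.8000e-01] (np.float64(2546.0), [2101, 2688])
plate (317, 180) ['top'] [ 6.1085e+02 -1.2590e+02 -2.7000e-01] (np.float64(1040.0), [2101])
plate (317, 180) ['side'] [ 6.1323e+02 -1.1961e+02 -2.8000e-01] (np.float64(1440.0), [2688])Traceback (most recent call last):
  File "<stdin>", line 10, in <module>
  File "<stdin>", line 10, in <genexpr>
  File "fit.py", line 16, in fit
    r=minimize(f,sim[0],method="Nelder-Mead",options=dict(initial_simplex=sim,xatol=.05,fatol=1,maxiter=200))
    res = _minimize_neldermead(fun, x0, args, callback, bounds=bounds,
                               **options)
    fxr = func(xr)
    fx = function(np.copy(x), *(wrapper_args + args))
  File "fit.py", line 12, in <lambda>
    f=lambda x:sum(np.count_nonzero(sil(c,pts(x))!=m) for c,m in masks.items())
               ~~~^^^^^^^^^^^^^^^^^^^^^^^^^^^^^^^^^^^^^^^^^^^^^^^^^^^^^^^^^^^^^
  File "fit.py", line 12, in <genexpr>
    f=lambda x:sum(np.count_nonzero(sil(c,pts(x))!=m) for c,m in masks.items())
                                    ~~~^^^^^^^^^^
  File "fit.py", line 7, in sil
    m=np.zeros((384*S,512*S),np.uint8); h=cv2.convexHull((((pr(c,P)+.5)*S-.5)*16).astype(np.int32))
                                                            ~~^^^^^
  File "fit.py", line 5, in pr
    k=arm.calibration(c); return cv2.projectPoints(np.array(P,float),np.array(k["rvec"],float),np.array(k["tvec"],float),np.array(k["K"],float),None)[0].reshape(-1,2)
ValueError: time passes only in moves, steps and waits
```

```bash
python3 - <<'E'
s=open('fit.py').read()
s=s.replace('    k=arm.calibration(c); return','    if c not in C: C[c]=arm.calibration(c)\n    k=C[c]; return').replace('S=4\n','S=4\nC={}\n')
open('fit.py','w').write(s)
E
cat > m1.py <<'E'
from fit import *
T=arm.capture("top");Sd=arm.capture("side")
np.savez("im0.npz",T=T,Sd=Sd)
I={"top":T,"side":Sd}
print(T[180,310:325].tolist()); print(Sd[244:264,262].tolist())
print(T[196,380:402].tolist()); print(Sd[305:337,307].tolist())
print(arm.calibration("top")["K"],arm.calibration("side")["K"])
for n,c,uv,z in [("medal","top",(391,196),40),("medal","side",(307,321),40),("anvil","top",(222,211),38),("anvil","side",(243,186),38)]:
    print(n,c,onplane(c,uv,z).round(1), I[c][uv[1],uv[0]])
cu=cv2.INTER_CUBIC
o=np.zeros((400,800,3),np.uint8); o[:,:240]=cv2.resize(T[120:220,190:250],(240,400),interpolation=cu); o[:,240:640]=cv2.resize(Sd[105:225,200:320],(400,400),interpolation=cu)
o[:160,640:]=cv2.resize(T[176:216,370:410],(160,160),interpolation=cu)
o[165:395,640:780]=cv2.resize(T[164:254,288:343],(140,230),interpolation=cu)
cv2.imwrite("pics/crop1.png",o[:,:,::-1])
E
python3 m1.py
```

```text
[[78, 76, 107], [44, 70, 126], [30, 70, 134], [34, 71, 135], [29, 70, 133], [28, 68, 132], [32, 73, 135], [34, 74, 135], [33, 70, 134], [28, 69, 132], [26, 68, 130], [44, 73, 131], [69, 72, 107], [110, 87, 85], [134, 101, 67]]
[[196, 127, 76], [196, 132, 81], [187, 136, 104], [147, 120, 139], [90, 98, 159], [69, 94, 169], [63, 94, 173], [67, 98, 175], [61, 96, 171], [64, 95, 173], [64, 92, 171], [64, 95, 170], [66, 96, 171], [65, 93, 164], [55, 70, 128], [51, 54, 92], [58, 54, 76], [87, 66, 69], [124, 91, 68], [162, 119, 76]]
[[67, 64, 63], [63, 62, 60], [70, 62, 53], [96, 75, 42], [135, 105, 44], [165, 125, 56], [173, 127, 56], [173, 117, 59], [171, 102, 57], [171, 98, 58], [172, 100, 62], [172, 100, 63], [171, 96, 61], [169, 97, 60], [169, 97, 59], [169, 99, 58], [170, 114, 58], [167, 123, 53], [159, 123, 55], [133, 105, 59], [96, 84, 64], [73, 71, 68]]
[[91, 85, 80], [96, 90, 87], [94, 88, 90], [96, 90, 90], [140, 114, 89], [204, 162, 92], [238, 189, 94], [241, 194, 94], [240, 177, 93], [236, 150, 91], [237, 141, 91], [236, 138, 94], [237, 138, 92], [237, 140, 94], [234, 138, 90], [238, 142, 94], [236, 142, 94], [238, 141, 93], [237, 136, 92], [234, 136, 87], [235, 156, 93], [238, 184, 96], [239, 196, 94], [240, 196, 95], [216, 166, 78], [157, 120, 56], [114, 87, 38], [97, 74, 31], [84, 68, 41], [68, 54, 51], [77, 72, 75], [92, 85, 87]]
[[372.49029059   0.         254.15087043]
 [  0.         372.49029059 189.84716106]
 [  0.           0.           1.        ]] [[358.06646937   0.         261.08186622]
 [  0.         358.06646937 192.77374919]
 [  0.           0.           1.        ]]
medal top [ 556.8 -334.6   40. ] [172 100  63]
medal side [ 559.  -340.6   40. ] [236 142  94]
anvil top [512.  151.5  38. ] [150 151 143]
anvil side [513.4 147.8  38. ] [199 193 183]
```

View pics/crop1.png

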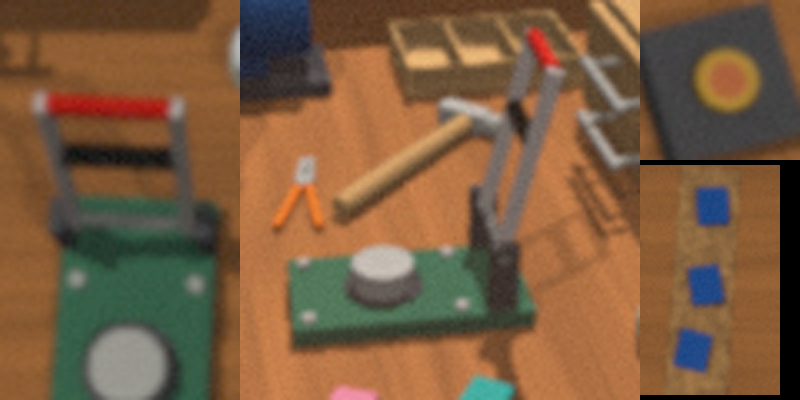

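The crops show the brass medal in the dark die (top picture, 391,196) and the three blue plates on the cork. The jig's clamp arm stands slightly past upright. I now refine the poses.

```bash
cat > m2.py <<'E'
from fit import *
d=np.load("im0.npz"); U={"top":up(d["T"]),"side":up(d["Sd"])}
def br(u): return u[...,2]-u[...,0]
blue={c:(br(u)>10)&(u[...,2]-u[...,1]>5) for c,u in U.items()}
brass={c:(br(u)<(-38 if c=="top" else -55)) for c,u in U.items()}
def both(tag,pts,x0s,M,step):
    for cams in (["top","side"],["top"],["side"]):
        r=min((fit(pts,x0,{c:M[c] for c in cams},step) for x0 in x0s),key=lambda r:r[1])
        print(tag,cams,r[0].round(2),r[1:],flush=True)
for i,(ut,us) in enumerate([((317,180),(300,251)),((314,211),(262,253)),((309,237),(231,253))]):
    x0=onplane("top",ut,15)
    M={"top":near(blue["top"],"top",ut,0),"side":near(blue["side"],"side",us,0)}
    both("plate%d"%i,lambda x:box(x[0],x[1],x[2],3,15,44,36),[[x0[0],x0[1],a] for a in(-.4,0.,.4)],M,[5,5,.2])
M={"top":near(brass["top"],"top",(391,196),0),"side":near(brass["side"],"side",(307,321),0)}
both("medal",lambda x:np.vstack([disc(x[0],x[1],40,44),disc(x[0],x[1],31,44)]),[[557,-335]],M,[5,5])
gr={"top":U["top"].min(2)>110,"side":U["side"].min(2)>145}
M={"top":near(gr["top"],"top",(222,211),0),"side":near(gr["side"],"side",(243,186),0)}
r=fit(lambda x:disc(x[0],x[1],x[2],56),[512,150,38],M,[5,5,5]); print("anvil3",r)
for z in(30,36,42): both("anvil z%d"%z,lambda x:disc(x[0],x[1],z,56),[[512,150]],M,[5,5])
# jig base
g={c:(u[...,1]-u[...,0]>5) for c,u in U.items()}
def jb(x,y,a,x0,x1,w,z0,z1):
    c,s=np.cos(a),np.sin(a); return [(x+c*u-s*v,y+s*u+c*v,z) for u in(x0,x1) for v in(-w,w) for z in(z0,z1)]
ig={c:(sil(c,jb(512,150,0,70,140,75,-5,260))|sil(c,disc(512,150,35,85)))>0 for c in U}
M={c:g[c]&(sil(c,jb(512,150,0,-105,150,80,-5,30))>0) for c in U}
ks={c:~ig[c] for c in U}
def f(x,cams): return sum(np.count_nonzero((sil(c,jb(x[0],x[1],x[2],-85,130,58,0,20))!=M[c])&ks[c]) for c in cams)
for cams in (["top","side"],["top"],["side"]):
    x0=np.array([512,150,0.]); sim=np.vstack([x0,x0+[6,0,0],x0+[0,6,0],x0+[0,0,.1]])
    r=minimize(f,x0,args=(cams,),method="Nelder-Mead",options=dict(initial_simplex=sim)); print("jig",cams,r.x.round(3),r.fun,[int((M[c]&ks[c]).sum()) for c in cams])
red={c:(u[...,0]-u[...,1]>70)&(u[...,0]-u[...,2]>70) for c,u in U.items()}
for c,uv in (("top",(217,147)),("side",(291,120))):
    m=near(red[c],c,uv,0); ys,xs=np.nonzero(m); p=np.array([xs.mean(),ys.mean()])
    p=(p+.5)/S-.5; print("bar",c,p,[onplane(c,p,z).round(1).tolist() for z in(230,240)],m.sum()/16)
E
python3 m2.py
```

```text
plate0 ['top', 'side'] [ 611.03 -125.27    0.  ] (np.float64(1115.0), [2881, 3474])
plate0 ['top'] [ 610.24 -125.17    0.  ] (np.float64(257.0), [2881])
plate0 ['side'] [ 6.1195e+02 -1.2428e+02 -1.4000e-01] (np.float64(771.0), [3474])
plate1 ['top', 'side'] [ 5.176e+02 -1.154e+02  1.200e-01] (np.float64(1069.0), [2970, 3571])
plate1 ['top'] [ 5.1714e+02 -1.1524e+02  1.5000e-01] (np.float64(253.0), [2970])
plate1 ['side'] [ 518.69 -114.31    0.  ] (np.float64(728.0), [3571])
plate2 ['top', 'side'] [ 4.4335e+02 -9.9250e+01 -1.9000e-01] (np.float64(997.0), [3024, 3470])
plate2 ['top'] [ 4.4277e+02 -9.9530e+01 -2.3000e-01] (np.float64(245.0), [3024])
plate2 ['side'] [ 4.4458e+02 -9.7010e+01 -1.4000e-01] (np.float64(719.0), [3470])
medal ['top', 'side'] [ 559.84 -335.84] (np.float64(613.0), [3596, 7167])
medal ['top'] [ 559.08 -336.73] (np.float64(306.0), [3596])
medal ['side'] [ 559.99 -335.83] (np.float64(269.0), [7167])
anvil3 (array([511.81433169, 153.8730475 ,  43.18180313]), np.float64(614.0), [4514, 2175])
anvil z30 ['top', 'side'] [512.82 155.65] (np.float64(2334.0), [4514, 2175])
[... 229 characters left out ...]
154.31] (np.float64(249.0), [4514])
anvil z36 ['side'] [514.85 166.81] (np.float64(210.0), [2175])
anvil z42 ['top', 'side'] [511.93 154.72] (np.float64(686.0), [4514, 2175])
anvil z42 ['top'] [511.56 153.33] (np.float64(304.0), [4514])
anvil z42 ['side'] [513.25 157.89] (np.float64(257.0), [2175])
jig ['top', 'side'] [ 5.13055e+02  1.53804e+02 -4.40000e-02] 5057.0 [20717, 12273]
jig ['top'] [ 5.12758e+02  1.52501e+02 -4.50000e-02] 1338.0 [20717]
jig ['side'] [ 5.15291e+02  1.62214e+02 -6.30000e-02] 3041.0 [12273]
bar top [216.57146739 145.92971014] [[650.6, 147.6, 230.0], [647.7, 146.3, 240.0]] 172.5
bar side [290.29800289 119.0451155 ] [[655.2, 169.1, 230.0], [648.4, 146.0, 240.0]] 64.9375
```

```bash
cat >> h.py <<'E'
def go(x,y,z,yaw=1.526):
    s=arm.state(); R=np.array(s["tcp_rot"]); p=np.array(s["tcp_pos"])
    d=R.T@(np.array([x,y,z])-p)/30; a=np.arctan2(R[1,0],R[0,0])
    print("t%.1f"%s["time_s"],"pos",p.round(1),"yaw %.3f"%a,"units xyz",d.round(2),"roll",round((a-yaw)/.12,2),"w %.1f"%s["width"],"g",round(float(s["grip_force"]),1),"F",np.array(s["force"]).round(1))
E
python3 -m creep '[[-1,[0,0,0],1],[-1,[0,0,0],1],[-1,[0,0,0],1],[-1,[0,0,0],1],[-1,[0,0,0],1],[-1,[0,0,0],1],[-1,[0,0,0],1],[-1,[0,0,0],1]]' 40
python3 -m creep '[[-1,[0,0,0],1],[-1,[0,0,0],1],[-1,[0,0,0],0.31],[-1,[0,0,0],0]]'
python3 -c "
from h import *;go(559.5,-336.2,120)"
```

```text
time_s: 1.8
tcp_pos: [184.9, 464.5, 231.3]
tcp_rot: [[-0.225, 0.974, -0.0], [0.974, 0.225, -0.0], [-0.0, -0.0, -1.0]]
force: [-0.5, 0.3, 0.4]
width: 85.5
grip_force: 0.0
time_s: 2.2
tcp_pos: [184.9, 464.5, 231.3]
tcp_rot: [[0.045, 0.999, -0.0], [0.999, -0.045, -0.0], [-0.0, -0.0, -1.0]]
force: [-0.4, -0.6, 0.6]
width: 85.5
grip_force: 0.0
t2.2 pos [184.9 464.5 231.3] yaw 1.526 units xyz [-26.1   13.68   3.71] roll -0.0 w 85.5 g 0.0 F [-0.4 -0.6  0.6]
```

```bash

python3 -m creep '[[-1,[-1,0.52,0],0],[-1,[-1,0.52,0],0],[-1,[-1,0.52,0],0],[-1,[-1,0.52,0],0],[-1,[-1,0.52,0],0],[-1,[-1,0.52,0],0],[-1,[-1,0.52,0],0],[-1,[-1,0.52,0],0]]' | head -2
python3 -m creep '[[-1,[-1,0.52,0],0],[-1,[-1,0.52,0],0],[-1,[-1,0.52,0],0],[-1,[-1,0.52,0],0],[-1,[-1,0.52,0],0],[-1,[-1,0.52,0],0],[-1,[-1,0.52,0],0],[-1,[-1,0.52,0],0]]' | head -2
python3 -m creep '[[-1,[-1,0.52,0],0],[-1,[-1,0.52,0],0],[-1,[-1,0.52,0],0],[-1,[-1,0.52,0.4],0],[-1,[-1,0.52,0.8],0],[-1,[-1,0.52,0.8],0],[-1,[-1,0.52,0.8],0],[-1,[-1,0.52,0.8],0]]' | head -2
python3 -m creep '[[-0.2,[-1,0.5,0],0],[-0.2,[-0.9,0.5,0],0],[-0.2,[0,0,0],0],[-0.2,[0,0,0],0]]'
python3 -c "
from h import *;go(559.5,-336.2,60)"
```

```text
time_s: 3.0
tcp_pos: [299.1, 217.9, 231.5]
time_s: 3.8
tcp_pos: [413.0, -27.6, 231.5]
time_s: 4.6
tcp_pos: [526.9, -273.0, 122.3]
time_s: 5.0
tcp_pos: [553.5, -330.3, 122.5]
tcp_rot: [[0.046, 0.999, -0.001], [0.999, -0.046, 0.001], [0.001, -0.001, -1.0]]
force: [-0.3, -0.1, 0.9]
width: 50.7
grip_force: 0.0
t5.0 pos [ 553.5 -330.3  122.5] yaw 1.525 units xyz [-0.19  0.21  2.08] roll -0.01 w 50.7 g 0.0 F [-0.3 -0.1  0.9]
```

```bash

python3 -m creep '[[-0.32,[-0.19,0.21,1],0],[-0.32,[0,0,1],0],[-0.32,[0,0,0.7],0],[-0.32,[0,0,0],0],[-0.32,[0,0,0],0]]'
python3 - <<'E'
from h import *
go(559.5,-336.2,31)
T=arm.capture("top");S=arm.capture("side")
cu=cv2.INTER_CUBIC
cv2.imwrite("pics/g1.png",np.hstack([cv2.resize(T[150:250,340:440],(400,400),interpolation=cu),cv2.resize(S[260:360,260:360],(400,400),interpolation=cu)])[:,:,::-1])
E
```

```text
time_s: 5.5
tcp_pos: [559.6, -334.9, 42.8]
tcp_rot: [[0.044, 0.999, -0.001], [0.999, -0.044, 0.0], [0.0, -0.001, -1.0]]
force: [0.0, 0.1, 0.5]
width: 56.4
grip_force: 0.0
t5.5 pos [ 559.6 -334.9   42.8] yaw 1.527 units xyz [-0.04 -0.    0.39] roll 0.01 w 56.4 g 0.0 F [0.  0.1 0.5]
```

View pics/g1.png

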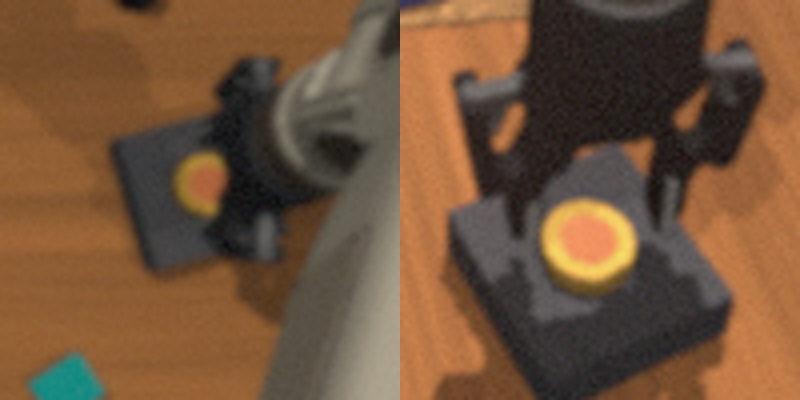

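The crop shows the medal (crop right half, ~590,240) between the two open fingertips (520,230 and 665,220), with clearance on both sides. I descend gently.

```bash

python3 -m creep '[[-0.32,[-0.04,0,0.2],0],[-0.32,[0,0,0.15],0],[-0.32,[0,0,0.05],0],[-0.32,[0,0,0],0]]'
python3 -c "
from h import *;go(559.5,-336.2,28)
print(proj('side',[559.5,-336.2,40]),proj('side',[559.5,-336.2,30]))"
```

```text
time_s: 6.0
tcp_pos: [559.4, -337.0, 29.9]
tcp_rot: [[0.045, 0.999, -0.001], [0.999, -0.045, 0.0], [0.0, -0.001, -1.0]]
force: [0.0, 0.3, 0.1]
width: 56.2
grip_force: 0.0
t6.0 pos [ 559.4 -337.    29.9] yaw 1.526 units xyz [0.03 0.   0.06] roll -0.0 w 56.2 g 0.0 F [0.  0.3 0.1]
[306.54656517 319.00736321] [306.15446965 322.27893946]
```

```bash

python3 -m creep '[[-0.32,[0.02,0,0.05],0],[0.2,[0,0,0],0],[0.2,[0,0,0],0],[0.2,[0,0,0],0],[0.2,[0,0,0],0]]' 40
python3 -m creep '[[0.2,[0,0,-0.1],0],[0.2,[0,0,-0.3],0],[0.2,[0,0,-0.6],0],[0.2,[0,0,-1],0],[0.2,[0,0,-1],0],[0.2,[0,0,-0.5],0],[0.2,[0,0,0],0]]'
python3 - <<'E'
from h import *
go(512,153.8,120)
T=arm.capture("top");S=arm.capture("side")
cv2.imwrite("pics/g2.png",cv2.resize(S[210:350,230:370],(560,560),interpolation=cv2.INTER_CUBIC)[:,:,::-1])
E
```

```text
time_s: 6.5
tcp_pos: [559.9, -336.6, 29.0]
tcp_rot: [[0.045, 0.999, 0.0], [0.999, -0.045, -0.0], [-0.0, 0.0, -1.0]]
force: [0.8, 0.9, 1.3]
width: 42.1
grip_force: 40.7
time_s: 7.2
tcp_pos: [561.7, -337.6, 137.9]
tcp_rot: [[0.045, 0.999, 0.006], [0.999, -0.045, -0.004], [-0.003, 0.006, -1.0]]
force: [0.3, -0.3, -0.1]
width: 41.7
grip_force: 40.7
t7.2 pos [ 561.7 -337.6  137.9] yaw 1.526 units xyz [16.29 -2.4   0.53] roll -0.0 w 41.7 g 40.7 F [ 0.3 -0.3 -0.1]
```

View pics/g2.png

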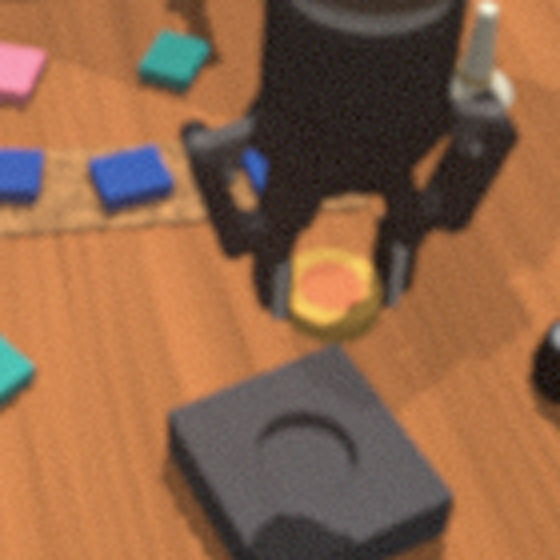

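The medal is held level between the fingers, at crop (332,290), and the die is empty. I check how well it is centred along the pads.

```bash
cat > m3.py <<'E'
from fit import *
S_=arm.capture("side"); s=arm.state(); p=s["tcp_pos"]
u=up(S_); m=near((u[...,2]-u[...,0])<-75,"side",(313,283),0)
m&= (u[...,0]>150)
go(512,153.8,120)
zt=p[2]+11
print("tcp-top proj",proj("side",[p[0],p[1],zt]))
for thr in(-90,-110):
    m=(u[...,2]-u[...,0]<thr)&(u[...,0]>130)&(sil("side",disc(p[0],p[1],zt-5,80))>0)
    ys,xs=np.nonzero(m); print(thr,m.sum(),(xs.min()+.5)/S-.5,(xs.max()+.5)/S-.5,(ys.min()+.5)/S-.5,(ys.max()+.5)/S-.5)
P=np.vstack([disc(p[0],p[1],zt,44),disc(p[0],p[1],zt-12,44),disc(p[0],p[1],zt-18,34)])
q=pr("side",P); print("model bbox",q.min(0),q.max(0)); 
q2=pr("side",P-[0,10,0]); print("10mm -y",q2.min(0),q2.max(0))
E
python3 m3.py
```

```text
t7.3 pos [ 559.1 -336.1  132.8] yaw 1.526 units xyz [16.24 -2.31  0.44] roll -0.0 w 42.2 g 40.7 F [ 0.5 -0.  -1.5]
tcp-top proj [310.80620983 281.55979238]
-90 12350 287.625 333.625 266.875 301.375
-110 8796 287.625 330.375 266.875 300.625
model bbox [297.7209344  272.16391557] [323.56014372 296.25885994]
10mm -y [299.32901439 276.29909753] [325.53489348 300.91948576]
```

```bash

python3 -m creep '[[0.2,[0.5,-0.1,0],0],[0.2,[1,-0.14,0],0],[0.2,[1,-0.14,0],0],[0.2,[1,-0.14,0],0],[0.2,[1,-0.14,0],0],[0.2,[1,-0.14,0],0],[0.2,[1,-0.14,0],0],[0.2,[1,-0.14,0],0]]'|head -2
python3 -m creep '[[0.2,[1,-0.14,0],0],[0.2,[1,-0.14,0],0],[0.2,[1,-0.14,0],0],[0.2,[1,-0.14,0],0],[0.2,[1,-0.14,0],0],[0.2,[1,-0.14,0],0],[0.2,[1,-0.14,0],0],[0.2,[1,-0.14,0],0]]'|head -2
python3 -m creep '[[0.2,[0.7,-0.1,0],0],[0.2,[0.1,0,0],0],[0.2,[0,0,0],0],[0.2,[0,0,0],0]]'
python3 -c "
from h import *;go(512,153.8,62)"
```

```text
time_s: 8.15
tcp_pos: [536.1, -108.8, 132.0]
time_s: 8.95
tcp_pos: [513.4, 131.9, 132.1]
time_s: 9.35
tcp_pos: [512.4, 154.2, 133.0]
tcp_rot: [[0.046, 0.999, -0.002], [0.999, -0.046, -0.001], [-0.001, -0.002, -1.0]]
force: [-0.2, -0.7, -1.1]
width: 42.0
grip_force: 40.7
t9.3 pos [512.4 154.2 133. ] yaw 1.525 units xyz [-0.01 -0.01  2.37] roll -0.01 w 42.0 g 40.7 F [-0.2 -0.7 -1.1]
```

```bash

python3 -m creep '[[0.2,[0,0,0.8],0],[0.2,[0,0,0.9],0],[0.2,[0,0,0.7],0],[0.2,[0,0,0.0],0],[0.2,[0,0,0],0]]'
python3 - <<'E'
from h import *
go(512,153.8,52)
S=arm.capture("side")
cv2.imwrite("pics/g3.png",cv2.resize(S[110:220,190:300],(550,550),interpolation=cv2.INTER_CUBIC)[:,:,::-1])
E
```

```text
time_s: 9.85
tcp_pos: [512.9, 154.1, 61.8]
tcp_rot: [[0.047, 0.999, -0.001], [0.999, -0.047, -0.0], [-0.001, -0.001, -1.0]]
force: [0.0, -0.8, -0.4]
width: 42.0
grip_force: 40.8
t9.8 pos [512.9 154.1  61.8] yaw 1.524 units xyz [-0.01 -0.03  0.33] roll -0.02 w 42.0 g 40.8 F [ 0.  -0.8 -0.4]
```

View pics/g3.png

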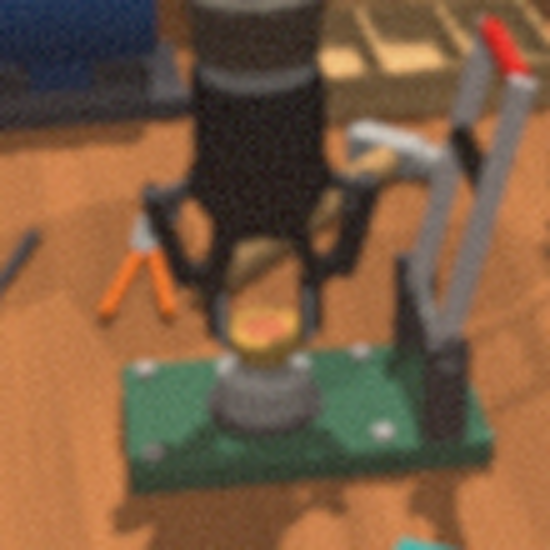

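The medal (crop 265,330) hangs centred above the anvil (265,395). I lower it slowly until it touches.

```bash

python3 -m creep '[[0.2,[0,0,0.1],0],[0.2,[0,0,0.1],0],[0.2,[0,0,0.04],0],[0.2,[0,0,0],0]]'|grep -E "pos|force"
python3 -m creep '[[0.2,[0,0,0.04],0],[0.2,[0,0,0.03],0],[0.2,[0,0,0],0]]'|grep -E "pos|force"
python3 -m creep '[[0.2,[0,0,0.04],0],[0.2,[0,0,0.03],0],[0.2,[0,0,0],0]]'|grep -E "pos|force"
```

```text
tcp_pos: [512.9, 155.1, 54.7]
force: [0.2, -0.9, -0.6]
grip_force: 40.8
tcp_pos: [513.0, 155.2, 52.6]
force: [-0.7, -0.7, 1.1]
grip_force: 40.9
tcp_pos: [513.0, 155.2, 52.5]
force: [-4.8, -1.7, 12.6]
grip_force: 42.2
```

```bash

python3 -m creep '[[0.2,[0,0,-0.04],0],[-0.3,[0,0,0],0],[-0.3,[0,0,0],0],[-0.3,[0,0,0],0],[-0.3,[0,0,0],0]]'|grep -E "pos|force|width"
python3 -m creep '[[-0.3,[0,0,-0.5],0],[-0.3,[0,0,-1],0],[-0.5,[-1,0,-1],0],[-1,[-1,0.2,0],0],[-1,[-1,0.2,0],0],[-1,[-1,0.2,0],0],[-1,[-1,0.2,0],0],[-1,[-1,0.2,0],0]]'|grep -E "pos|force|width"
cat > m4.py <<'E'
from fit import *
I={c:arm.capture(c) for c in("top","side")}; U={c:up(i) for c,i in I.items()}
go(611,-125.3,50)
br={"top":(U["top"][...,2]-U["top"][...,0]<-38),"side":U["side"][...,2]-U["side"][...,0]<-75}
roi={c:sil(c,np.vstack([disc(512,154,43,62),disc(512,154,63,62)]))>0 for c in I}
A={c:br[c]&roi[c] for c in I}
for z in(44,46):
  for cams in(["top","side"],["top"],["side"]):
    r=fit(lambda x:np.vstack([disc(x[0],x[1],z+18,44),disc(x[0],x[1],z+6,44),disc(x[0],x[1],z,34)]),[512,154],{c:A[c] for c in cams},[5,5]); print(z,cams,r)
E
python3 m4.py
```

```text
tcp_pos: [512.9, 155.1, 51.3]
force: [-0.5, 1.4, 1.0]
width: 55.5
grip_force: 0.0
tcp_pos: [534.8, -27.3, 126.5]
force: [0.7, -0.3, 0.6]
width: 85.2
grip_force: 0.0
t12.3 pos [535.2 -29.3 126.4] yaw 1.521 units xyz [-3.07  2.68  2.55] roll -0.04 w 85.7 g 0.0 F [ 0.3  0.2 -0.9]
44 ['top', 'side'] (array([513.73229575, 155.5981555 ]), np.float64(2343.0), [3402, 956])
44 ['top'] (array([513.47159189, 155.57867134]), np.float64(142.0), [3402])
44 ['side'] (array([520.13529551, 162.73748809]), np.float64(1968.0), [956])
46 ['top', 'side'] (array([513.71841711, 155.41110122]), np.float64(2314.0), [3402, 956])
46 ['top'] (array([513.18506193, 155.39634609]), np.float64(135.0), [3402])
46 ['side'] (array([520.15522194, 158.12049294]), np.float64(1985.0), [956])
```

```bash
cat > m5.py <<'E'
from fit import *
I={c:arm.capture(c) for c in("top","side")}; U={c:up(i) for c,i in I.items()}
u=U["top"]
roi=sil("top",disc(512,154,45,75))>0
any_=((u[...,0]-u[...,1]>-3)&(u[...,0]>75))&roi
r=fit(lambda x:disc(x[0],x[1],45,x[2]),[512,154,56],{"top":any_},[4,4,4]);print("anvil",r)
b=(u[...,2]-u[...,0]<-38)&roi
r=fit(lambda x:disc(x[0],x[1],63,x[2]),[512,154,44],{"top":b},[4,4,4]);print("medal top",r)
c=np.hstack([cv2.resize(I["top"][190:230,200:240],(400,400),interpolation=cv2.INTER_CUBIC),cv2.resize(I["side"][160:210,218:268],(400,400),interpolation=cv2.INTER_CUBIC)])
cv2.imwrite("pics/c5.png",c[:,:,::-1])
E
python3 m5.py
```

```text
anvil (array([511.73074164, 154.40565307,  58.65081969]), np.float64(246.0), [5370])
medal top (array([512.89217163, 154.72123589,  46.23176489]), np.float64(89.0), [3398])
```

View pics/c5.png

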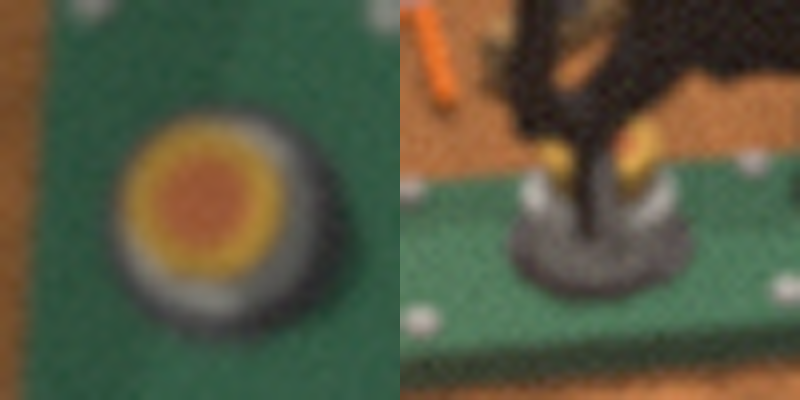

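The medal lies flat on the anvil, within about 1.5 mm of centre (crop left, medal 205,202; allowing for parallax the anvil is at about 209,207). The anvil is about 45 mm high, so medal plus one plate reaches about 75 mm, above the 66 mm stop, and one plate is enough. I fetch the blue plate at top pixel (317,180).

```bash

python3 -m creep '[[-0.5,[-1,0.9,0],0],[-0.5,[-1,0.9,0],0],[-0.5,[-1,0.85,0.5],0],[-0.5,[-0.1,0,1],0],[-0.5,[0,0,0.9],0],[-0.5,[0,0,0],0],[-0.5,[0,0,0],0]]'|grep -E "pos|force|width"
python3 - <<'E'
from h import *;go(610.8,-125.2,6)
S=arm.capture("side")
cv2.imwrite("pics/g6.png",cv2.resize(S[200:290,250:340],(450,450),interpolation=cv2.INTER_CUBIC)[:,:,::-1])
E
```

```text
tcp_pos: [609.6, -121.2, 54.3]
force: [0.0, -1.0, 1.2]
width: 64.1
grip_force: 0.0
t13.1 pos [ 609.6 -121.2   54.3] yaw 1.527 units xyz [-0.13  0.05  1.61] roll 0.01 w 64.1 g 0.0 F [ 0.  -1.   1.2]
```

View pics/g6.png

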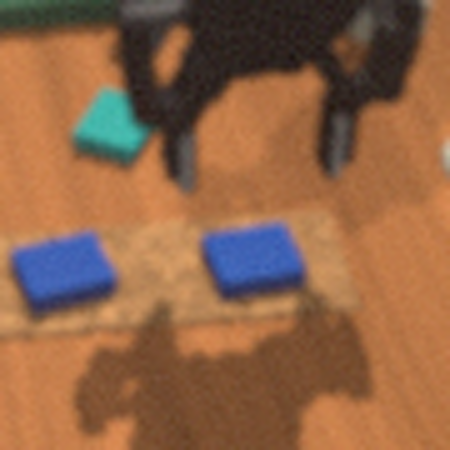

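The fingertips (crop 183,185 and 338,170) straddle the blue plate (252,260), so I descend and grip.

```bash

python3 -m creep '[[-0.5,[-0.13,0.04,0.6],0],[-0.5,[0,0,0.6],0],[-0.5,[0,0,0.25],0],[-0.5,[0,0,0.1],0],[-0.5,[0,0,0],0]]'|grep -E "pos|force|width"
python3 -m creep '[[0.2,[0,0,0],0],[0.2,[0,0,0],0],[0.2,[0,0,0],0],[0.2,[0,0,0],0],[0.2,[0,0,0],0]]' 40|grep -E "pos|force|width"
python3 -m creep '[[0.2,[0,0,-0.2],0],[0.2,[0,0,-0.5],0],[0.2,[0,0,-1],0],[0.2,[0,0,-1],0],[0.2,[0,0,-1],0],[0.2,[0,0,-0.4],0],[0.2,[0,0,0],0]]'|grep -E "pos|force|width"
python3 - <<'E'
from h import *;go(512.5,154.5,120)
S=arm.capture("side")
cv2.imwrite("pics/g7.png",cv2.resize(S[170:290,230:350],(480,480),interpolation=cv2.INTER_CUBIC)[:,:,::-1])
E
```

```text
tcp_pos: [611.6, -126.3, 9.0]
force: [0.5, 0.5, 0.4]
width: 64.0
grip_force: 0.0
tcp_pos: [612.2, -126.6, 9.9]
force: [-1.5, 1.0, 5.7]
width: 41.9
grip_force: 39.8
tcp_pos: [612.5, -126.9, 133.4]
force: [-0.1, 0.8, -0.2]
width: 42.2
grip_force: 40.2
t14.8 pos [ 612.5 -126.9  133.4] yaw 1.526 units xyz [ 9.22 -3.76  0.42] roll -0.0 w 42.2 g 40.2 F [-0.1  0.8 -0.2]
```

View pics/g7.png

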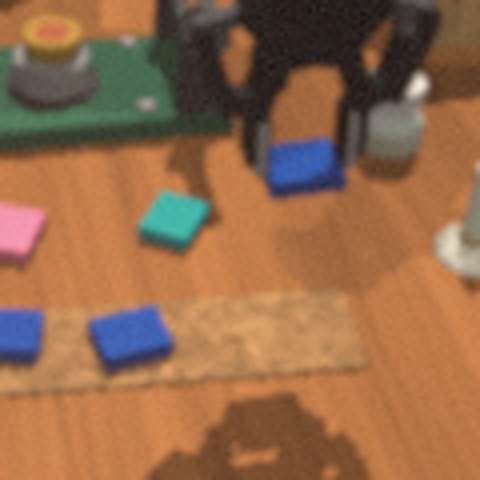

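The plate is held level, crop (303,167). I carry it over to the medal.

```bash

python3 -m creep '[[0.2,[0.5,-0.5,0],0],[0.2,[1,-0.8,0],0],[0.2,[1,-0.8,0],0],[0.2,[1,-0.8,0],0],[0.2,[1,-0.6,0],0],[0.2,[1,-0.25,0],0],[0.2,[1,0,0],0],[0.2,[1,0,0],0]]'|grep -E "pos|force|width"
python3 -m creep '[[0.2,[1,0,0],0],[0.2,[0.6,0,0],0],[0.2,[0.1,0,0.6],0],[0.2,[0,0,0.6],0],[0.2,[0,0,0],0],[0.2,[0,0,0],0]]'|grep -E "pos|force|width"
python3 -c "
from h import *;go(512.5,153.2,78)"
```

```text
tcp_pos: [506.8, 104.2, 128.9]
force: [0.9, -0.7, -0.2]
width: 42.3
grip_force: 40.3
tcp_pos: [509.7, 153.8, 93.5]
force: [0.1, -0.4, 0.5]
width: 42.0
grip_force: 40.3
t16.3 pos [509.7 153.8  93.5] yaw 1.526 units xyz [-0.02  0.1   0.52] roll -0.0 w 42.0 g 40.3 F [ 0.1 -0.4  0.5]
```

```bash

python3 -m creep '[[0.2,[-0.02,0.1,0.3],0],[0.2,[0,0,0.22],0],[0.2,[0,0,0.05],0],[0.2,[0,0,0],0]]'|grep -E "pos|force"
python3 -c "
from h import *;go(512.5,153.2,72)"
```

```text
tcp_pos: [513.9, 153.3, 77.7]
force: [0.4, -0.1, -0.2]
grip_force: 40.3
t16.7 pos [513.9 153.3  77.7] yaw 1.525 units xyz [-0.01 -0.04  0.19] roll -0.01 w 42.1 g 40.3 F [ 0.4 -0.1 -0.2]
```

```bash

python3 -m creep '[[0.2,[0,-0.03,0.1],0],[0.2,[0,0,0.04],0],[0.2,[0,0,0],0]]'|grep -E "pos|force"
python3 -m creep '[[0.2,[0,0,0.05],0],[0.2,[0,0,0.03],0],[0.2,[0,0,0],0]]'|grep -E "pos|force"
python3 -m creep '[[0.2,[0,0,0.03],0],[0.2,[0,0,0.03],0],[0.2,[0,0,0],0]]'|grep -E "pos|force"
```

```text
tcp_pos: [513.0, 153.6, 73.8]
force: [-0.2, 1.2, 0.7]
grip_force: 40.3
tcp_pos: [513.1, 153.6, 71.3]
force: [-0.8, 0.1, -1.4]
grip_force: 40.3
tcp_pos: [513.3, 153.7, 70.6]
force: [-2.0, -0.8, 6.3]
grip_force: 41.0
```

```bash

python3 -m creep '[[0.2,[0,0,-0.02],0],[-0.3,[0,0,0],0],[-0.3,[0,0,0],0],[-0.3,[0,0,0],0],[-0.3,[0,0,0],0],[-0.3,[0,0,-0.5],0],[-0.3,[0,0,-1],0],[-0.3,[0,0,-1],0]]'|grep -E "pos|force|width"
python3 -m creep '[[-0.3,[0,-1,-1],0],[-0.3,[0,-1,-1],0],[-0.3,[0,-1,-1],0],[-0.3,[0,-1,-1],0],[-0.3,[0,-0.5,-0.5],0],[-0.3,[0,0,0],0]]'|grep -E "pos|force|width"
cat > m6.py <<'E'
from fit import *
I={c:arm.capture(c) for c in("top","side")}; U={c:up(i) for c,i in I.items()}
go(648,147,280)
for c,uv in (("top",(221,208)),("side",(243,176))):
    u=U[c]; b=(u[...,2]-u[...,0]>10)&(u[...,2]-u[...,1]>5)&(sil(c,disc(512.5,154.5,70,90))>0)
    r=min((fit(lambda x:box(x[0],x[1],x[2],63,75,44,36),[512.5,154.5,a],{c:b},[3,3,.1]) for a in(-.1,.1)),key=lambda r:r[1]); print(c,r)
    red=(u[...,0]-u[...,1]>70)&(u[...,0]-u[...,2]>70); m=near(red,c,{"top":(217,147),"side":(291,120)}[c],0); ys,xs=np.nonzero(m)
    print("bar",c,m.sum()/16,[onplane(c,((xs.mean()+.5)/S-.5,(ys.mean()+.5)/S-.5),z).round(1).tolist() for z in(232,236,240)])
cu=cv2.INTER_CUBIC
cv2.imwrite("pics/c8.png",np.hstack([cv2.resize(I["top"][130:230,190:260],(350,500),interpolation=cu),cv2.resize(I["side"][105:215,205:305],(450,500),interpolation=cu)])[:,:,::-1])
E
python3 m6.py
```

```text
tcp_pos: [512.5, 153.4, 145.3]
force: [-0.2, 0.8, -0.0]
width: 55.4
grip_force: 0.0
tcp_pos: [378.1, 160.3, 283.0]
force: [1.5, 0.3, -0.6]
width: 55.6
grip_force: 0.0
t19.1 pos [378.7 159.8 280.2] yaw 1.526 units xyz [-0.03  8.99  0.02] roll -0.0 w 55.4 g 0.0 F [-0.   0.1  0.1]
top (array([5.13560087e+02, 1.53996950e+02, 6.69755766e-03]), np.float64(426.0), [4003])
bar top 171.875 [[650.0, 147.4, 232.0], [648.9, 146.9, 236.0], [647.7, 146.4, 240.0]]
side (array([ 5.14341480e+02,  1.60093217e+02, -1.17578023e-01]), np.float64(480.0), [1971])
bar side 66.5 [[653.8, 164.0, 232.0], [651.1, 154.8, 236.0], [648.4, 145.5, 240.0]]
```

View pics/c8.png

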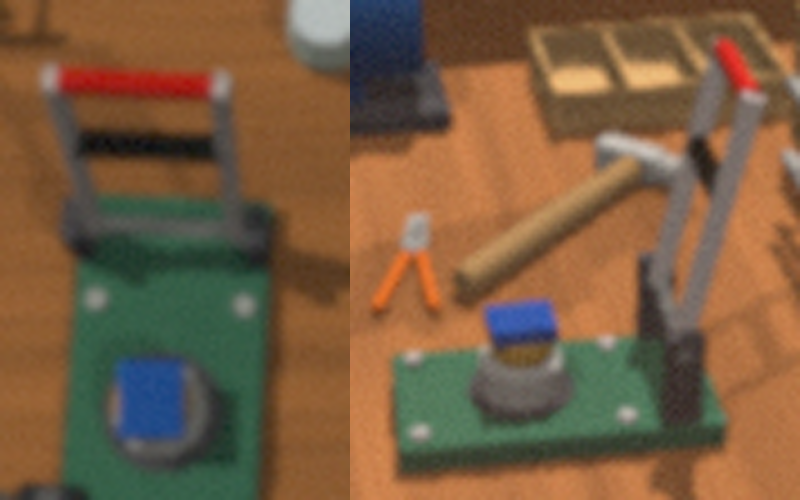

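The plate lies flat and centred on the medal (513.6,154.0), crop left (150,398), and the clamp arm leans back with the red bar at crop left (137,82). Next comes the bar, at about (649,147,235).

```bash

python3 -m creep '[[0,[0,1,0],0],[0,[0,1,0],0],[0,[0,1,0],0],[0,[0,1,0],0],[0,[0,1,0],0],[0,[0,1,0],0],[0,[0,1,0],0],[0,[0,1,0],0]]'|grep -E "pos|force|width"
python3 -m creep '[[0,[-0.02,0.7,0],0],[0,[0,0.3,0],0],[0,[0,0,0],0],[0,[0,0,0],0]]'|grep -E "pos|force|width"
python3 -c "
from h import *;go(649,147.2,220)"
```

```text
tcp_pos: [619.7, 148.1, 277.0]
force: [0.6, 0.4, 0.9]
width: 42.6
grip_force: 0.0
tcp_pos: [648.0, 146.5, 277.6]
force: [-0.1, -0.3, -0.3]
width: 42.7
grip_force: 0.0
t20.3 pos [648.  146.5 277.6] yaw 1.525 units xyz [0.03 0.04 1.92] roll -0.01 w 42.7 g 0.0 F [-0.1 -0.3 -0.3]
```

```bash

python3 -m creep '[[0,[0.02,0.04,0.5],0],[0,[0,0,0.5],0],[0,[0,0,0.5],0],[0,[0,0,0.4],0],[0,[0,0,0],0]]'|grep -E "pos|force|width"
python3 -m creep '[[0.5,[0,0,0],0],[0.8,[0,0,0],0],[0.8,[0,0,0],0],[0.8,[0,0,0],0],[0.8,[0,0,0],0],[0.8,[0,0,0],0]]' 30|grep -E "pos|force|width"
python3 -c "
from h import *;go(649,147.2,220)"
```

```text
tcp_pos: [647.6, 147.3, 220.9]
force: [-0.2, 0.1, 0.4]
width: 42.6
grip_force: 0.0
tcp_pos: [649.9, 147.6, 224.4]
force: [0.6, -1.4, 4.9]
width: 12.8
grip_force: 30.4
t21.4 pos [649.9 147.6 224.4] yaw 1.526 units xyz [-0.01 -0.03  0.15] roll -0.0 w 12.8 g 30.4 F [ 0.6 -1.4  4.9]
```

The bar is gripped (12.8 mm). I work out the arc.

```bash
python3 -c "
import numpy as np
t=np.r_[1.795-.1*np.arange(17),.15,.11]
y=-165*np.cos(t);z=165*np.sin(t)
for a,b,c in zip(t[1:],np.diff(y)/30,-np.diff(z)/30):print('%.3f [0,%.2f,%.2f]'%(a,b,c))"
```

```text
1.695 [0,-0.54,-0.10]
1.595 [0,-0.55,-0.04]
1.495 [0,-0.55,0.01]
1.395 [0,-0.55,0.07]
1.295 [0,-0.54,0.12]
1.195 [0,-0.52,0.18]
1.095 [0,-0.50,0.23]
0.995 [0,-0.48,0.28]
0.895 [0,-0.45,0.32]
0.795 [0,-0.41,0.36]
0.695 [0,-0.37,0.40]
0.595 [0,-0.33,0.44]
0.495 [0,-0.29,0.47]
0.395 [0,-0.24,0.50]
0.295 [0,-0.19,0.52]
0.195 [0,-0.13,0.53]
0.150 [0,-0.04,0.24]
0.110 [0,-0.03,0.22]
```

```bash

python3 -m creep '[[0.8,[0,-0.54,-0.10],0],[0.8,[0,-0.55,-0.04],0],[0.8,[0,-0.55,0.01],0],[0.8,[0,-0.55,0.07],0]]'|grep -E "pos|force|width"
python3 -c "
from h import *;go(607.7,149,224.2)"
```

```text
tcp_pos: [584.9, 150.6, 226.5]
force: [2.3, 0.9, 3.2]
width: 13.2
grip_force: 31.4
t21.8 pos [584.9 150.6 226.5] yaw 1.525 units xyz [-0.02  0.76  0.08] roll -0.01 w 13.2 g 31.4 F [2.3 0.9 3.2]
```

```bash

python3 -m creep '[[0.8,[0,-0.54,0.12],0],[0.8,[0,-0.52,0.18],0],[0.8,[0,-0.5,0.23],0],[0.8,[0,-0.48,0.28],0]]'|grep -E "pos|force|width"
python3 -m creep '[[0.8,[0,-0.45,0.32],0],[0.8,[0,-0.41,0.36],0],[0.8,[0,-0.37,0.40],0],[0.8,[0,-0.33,0.44],0]]'|grep -E "pos|force|width"
python3 -m creep '[[0.8,[0,-0.29,0.47],0],[0.8,[0,-0.24,0.50],0],[0.8,[0,-0.19,0.52],0],[0.8,[0,0,0],0]]'|grep -E "pos|force|width"
```

```text
tcp_pos: [523.2, 153.4, 201.3]
force: [-0.9, 1.2, 3.1]
width: 12.8
grip_force: 32.3
tcp_pos: [475.9, 155.6, 155.3]
force: [0.5, 1.1, 2.5]
width: 12.9
grip_force: 32.3
tcp_pos: [453.7, 156.5, 108.8]
force: [1.9, 1.0, -1.6]
width: 12.5
grip_force: 32.0
```

```bash

python3 -m creep '[[0.8,[0,-0.13,0.53],0],[0.8,[0,-0.04,0.24],0],[0.8,[0,-0.01,0.1],0],[0.8,[0,0,0],0],[0.8,[0,0,0],0]]' 100|grep -E "pos|force|width"
python3 -m creep '[[0.8,[0,-0.01,0.08],0],[0.8,[0,-0.01,0.07],0],[0.8,[0,0,0],0],[0.8,[0,0,0],0]]'|grep -E "pos|force|width"
```

```text
tcp_pos: [448.3, 156.8, 84.2]
force: [-0.9, 3.3, -2.8]
width: 10.5
grip_force: 94.2
tcp_pos: [447.8, 156.8, 79.8]
force: [-3.7, 3.8, -0.3]
width: 10.4
grip_force: 94.6
```

```bash

python3 -m creep '[[0.8,[0,0,0.06],0],[0.8,[0,0,0.06],0],[0.8,[0,0,0],0]]'|grep -E "pos|force|width"
python3 -m creep '[[0.8,[0,0,0.05],0],[0.8,[0,0,0.05],0],[0.8,[0,0,0],0]]'|grep -E "pos|force|width"
```

```text
tcp_pos: [447.8, 156.8, 78.3]
force: [-9.8, 2.4, 16.5]
width: 10.7
grip_force: 96.4
tcp_pos: [447.8, 156.8, 77.9]
force: [-15.2, -0.8, 35.4]
width: 10.3
grip_force: 98.7
```

```bash

python3 -m creep '[[0.8,[0,-0.05,0],0],[0.8,[0,0,0],0],[0.8,[0,0,0],0],[0.8,[0,0,0],0]]'|grep -E "pos|force|width"
python3 -c "
from fit import *
go(447.8,156.8,78)
u=up(arm.capture('side'));b=(u[...,2]-u[...,0]>10)&(u[...,2]-u[...,1]>5)&(sil('side',disc(512.5,154.5,70,90))>0)
ys,xs=np.nonzero(b);print(b.sum(),xs.min()/4,xs.max()/4,ys.min()/4,ys.max()/4)
q=pr('side',box(513.5,154,0,63.5,75.5,44,36));print(q.min(0),q.max(0))
s=arm.state();print(s['time_s'],s['qd'],s['moment'])"
```

```text
tcp_pos: [447.8, 156.9, 78.0]
force: [-11.6, -1.4, 32.3]
width: 10.3
grip_force: 98.4
t24.9 pos [447.8 156.9  78. ] yaw 1.526 units xyz [-0. -0. -0.] roll -0.0 w 10.3 g 98.4 F [-11.6  -1.4  32.3]
915 235.25 250.5 171.25 177.25
[234.12153519 170.36577201] [250.88607077 181.61614177]
24.95 [ 3.19248953e-04 -1.25208695e-04 -2.59144536e-04  3.90001553e-05
  1.28128633e-03 -9.61836765e-05] [-0.13544879  2.14584424 -0.03448077]
```

```bash
python3 -c "
from rig import arm;print(arm.finish_job())"
```

```text
the job is handed in; nothing more can be done
None
```

The job is handed in: the medal is centred on the anvil with one blue plate on top, and the clamp arm bears on the packing while the gripper holds the red bar down with about 32 N, at 25 s of the 72 s allowed.

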